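# Park a scooter's belt tensioner on its locking pin

### The job

Park the sprung belt tensioner of this scooter drive for a belt change: draw the locking pin (the one with the flat-sided grip) out of the tool block, push the tensioner's pointer arm back against its spring with the pin's shank until the pointer comes to the long mark on the scale, and seat the pin upright and fully home in the hole that belongs to that mark, the middle of the three, so that the arm stays parked against it when you let go. The quadrant is adjusted by hand, so feel for the hole with light pressure, never pressing the pin on the drive with more than 30 N; do not run the pointer beyond the end of the scale or let the arm snap back, and leave everything else as it lies.

Things in the scene. Friction and masses are not known exactly. Their poses are not given: they have to be found in the camera images.
- unit: Scooter drive bracket: flat aluminium casting fixed on the bench, its top 32 mm up, with two toothed pulleys, the tensioner and its quadrant. Origin on the tensioner's upright pivot axis, at bench height; z up; x = direction of the pointer arm at rest. Angles are counter-clockwise from x seen from above, radii from the pivot axis. The pivot stud reaches 88 mm above the bench.
- quadrant_drawn (a point): On the unit, axes as the unit's: where the DRAWING puts the middle hole's mouth (radius 85 mm, 0.405 rad, 52 mm above the bench). The quadrant (aluminium ring sector with holes and scale) is slotted and was turned forward (counter-clockwise) about the pivot by hand and clamped: the real hole lies 2.6 to 14.4 mm (0.03 to 0.17 rad) further along the arc; how much must be seen or felt.
- quadrant_top (a point): On the unit: point of the quadrant's flat top face, 52 mm above the bench, at radius 85 mm, angle 0. Quadrant 20 mm thick, radius 66 to 124 mm. Three upright holes, 9.2 mm in diameter, 20 mm deep to the casting, at radius 85 mm, 0.262 rad apart. Scale at the outer rim: ten marks 5 degrees apart, the seventh the longest and widest; with a pin in the middle hole the pointer lies on it.
- tensioner (a joint): Turn of the tensioner lever about the pivot (rad): 0 at rest on its stop, growing counter-clockwise as the pointer arm is pushed back; 0.53 to 0.70 with the pin home in the middle hole, 0.81 to 0.96 at the last mark, mechanical end 1.1. Sprung: at radius 85 mm it pushes back clockwise with 3.3 N at rest, about 6 N at the middle hole. Its other arm carries a 34 mm roller.
- pointer_arm (a point): Middle of the pointer arm at radius 85 mm, 62 mm above the bench; moves with the arm, x along the arm, z up. The arm is a steel bar 12 mm wide and 12 mm high (56 to 68 mm above the bench) out to radius 98 mm, then a thin pointer to 115 mm. Push on its clockwise side (-y): there the axis of the 8 mm pin runs 10 mm (0.118 rad) clockwise of the arm's middle line.
- block: Wooden tool block 44 x 200 x 45 mm, fixed to the bench, origin at the centre of its underside; three sockets in a row along its y axis at -65, 0 and +65 mm, 40 mm deep in use. The locking pin, a centre punch and a driver stand in them in any order.
- pin_grip (a point): Locking pin, at mid-grip on its axis, 66 mm above its tip (71 mm above the bench in the block). Grip: flat-sided black block, 34 mm along its x, 14 mm thick along its y (take it across these flats), 44 to 84 mm above the tip. Below: steel collar 16 mm across (40 to 44 mm above the tip; it hangs by this in the block) and round steel shank, 8 mm in diameter. z points away from the tip. About 0.1 kg.
- pin_tip (a point): Tip of the pin's shank, on its axis, axes as pin_grip. The shank is 40 mm long, 8 mm in diameter, its last 2 mm tapering to a flat 6 mm end. This point is 32 mm above the bench when the pin is home in a hole of the quadrant.
- punch_mid (a point): A plain round steel centre punch standing in the block, 13 mm in diameter, reaching 107 mm above the bench; this point is 71 mm above the bench. Leave it.
- driver_mid (a point): A driver with a round waisted grey grip standing in the block, 25 mm in diameter, reaching 107 mm above the bench; this point is 71 mm above the bench. Leave it.
- axle_nut: Loose steel nut, 22 mm wide, 10 mm high, lying on the casting near the big pulley. Origin at the centre of its underside. Leave it.
- bearing: Ball bearing ring, 36 mm in diameter, 12 mm high, on the bench. Origin at the centre of its underside. Leave it.
- heatsink: Finned aluminium heat sink, 75 x 50 x 30 mm, on the bench. Origin at the centre of its underside. Leave it.
- wrench: Spanner, 150 mm long, lying on the bench. Origin at the middle of its length, on the bench. Leave it.
Things that resemble listed ones, but are neither listed nor needed, are in the scene too. Of the things like the part that bears pin_grip, leave any that is green; of the rest the smaller one is meant.

How it is judged:
By the outcome, as a careful person would: the job done as asked, in the order asked, and still so for the second after the job is handed in, with the robot touching nothing.
It also fails if it takes over 67 s, if anything falls off the work surface, if the arm or the gripper's body presses on something with over 40 N, if the wrist force passes 120 N, or if a joint passes its speed limit or range.

### The arm

A 6-joint arm with a two-finger parallel gripper is mounted at the origin on the work surface. World frame = base frame: x ahead of the robot, y to its left, z up, the work surface at z = 0. Lengths are in m, angles in rad, forces in N, time in s.
With the tool pointing down it reaches from about 0.3 to 0.875 m from the base axis. Payload 4.2 kg.
Tool frame: the origin (TCP) lies midway between the tips of the shut fingers; the grasp point (between the pads) lies 19 mm behind it; z points along the fingers, y is the line along which they close (so a half turn about z gives the same grasp; the last joint's range is limited). The gripper opens to 85 mm and grips with 20 to 120 N. Pads are 22 mm wide; open, the fingers measure 114 mm over their backs; the gripper's body (76 mm by 85 mm) begins 54 mm behind the grasp point. The pads swing forward as they close: fully open they stand 13 mm farther back than shut.
Start: joints at [-1.217, 0.32, 1.565, -0, 1.257, -0.02], TCP at [0.21, -0.535, 0.231] pointing down, gripper open.
Joint ranges: [-3.11, 3.11], [-0.84, 2.01], [0.21, 2.61], [-1.34, 4.49], [0.05, 2.63], [-2.56, 2.56]. Speed limits (rad/s): [2.57, 2.57, 3.14, 3.14, 3.14, 3.14].

### API

Orientations are given as a unit quaternion [w, x, y, z].
In Python, from rig import sensors, eyes, r gives the robot as it stands.
- The arm moves only by the shell command python3 -m handwheel 'ROWS'. ROWS is JSON, a list of rows, each an object with "travel": the shift along the tool's x, y, z in mm, a list of three; "delta_rot": the turn, a rotation vector about the tool's x, y, z in degrees, a list of three; "gripper": the gripper command: -1 is fully open, 1 is shut, values between are in proportion. In form: [{"travel": [x, y, z], "delta_rot": [rx, ry, rz], "gripper": gripper}, ...]. A call has 1 to 8 rows; each row shifts and turns the commanded pose from where the row before left it, along the tool's axes as they then stand; what a row does not reach is not made up. A row lasts 1/12 s, in which the tool goes at most 41.7 mm and 7.16 degrees, less where a joint would pass 70% of its speed; a pose out of reach is approached as far as the arm can. A call is refused whole if a number of a shift passes 41.7 or a number of a turn 7.16, either way. A call with a gripper value outside its range is refused whole. The fingers move at their own pace and stop on an object; the grip force is fixed at half the most. Time passes only in rows, so rows that do not move let the fingers close. It gives the time, the measured TCP pose, the force, the opening and the grip force at its end, in the units of the state.
- sensors.state(): the state, without advancing time (a new reading comes with each control period).
- eyes.get_image(name): name is "scene" or "top"; returns (picture, depth): 400x640x3 uint8, red, green, blue; 400x640 float32, m along the optical axis (not along the pixel's ray), 0 where there is no reading.
- eyes.calibration(name): a dict with "intrinsics" (3x3 intrinsics, pixels), "rvec" (rotation vector, rad) and "tvec" (3), from world to camera coordinates, as OpenCV has them. Camera axes: x right, y down, z forward; pixel columns grow to the right and rows downward; lengths in m; the calibration is good to about 2 mm. A picture is of the moment at which its call begins. calibration takes no time and is no camera call.
- r.close_job(): hands the job in; it is judged then, once.
The state is a dict: "clock": time; "q": joint angles; "qvel": joint speeds; "tau": joint torques, N m; "ee_pos": TCP position; "eef_rot": TCP orientation; "ft_force": force on the tool from outside, world axes, zero at the start; "torque": the same for the moment, N m; "opening": opening from 0.0 (shut) to 1.0 (fully open); "grip_force": force on a finger pad.
Only numpy, scipy, OpenCV 4.12 (cv2) and the standard library are available. Lean on these libraries where they do the work, as an engineer would, in place of code of your own. Each camera call takes 0.05 s, during which the arm holds its last target. There are 200 camera calls.

## Working session

There is one attempt and no reset: what is moved stays moved. The work goes in short steps, Python scripts to look and compute and a shell command to move; the robot and the scene stay as the last step left them, time stands still between calls to the robot, and variables do not carry over. Pictures are saved under pics/ and viewed, at most 10 in all, crops included, and the job is handed in when it is done.

```bash
mkdir -p pics
cat > h.py <<'E'
import numpy as np, cv2
from rig import sensors, eyes, r
from scipy.spatial.transform import Rotation as R
def cal(n):
    c=eyes.calibration(n); return np.array(c["intrinsics"]),cv2.Rodrigues(np.array(c["rvec"],float))[0],np.array(c["tvec"],float).ravel()
def atz(n,u,v,z):
    K,M,t=cal(n); d=M.T@np.linalg.inv(K)@[u,v,1]; o=-M.T@t; return o+d*(z-o[2])/d[2]
def px(n,p):
    K,M,t=cal(n); q=K@(M@np.array(p)+t); return q[:2]/q[2]
def save(n,f):
    a,d=eyes.get_image(n); cv2.imwrite(f"pics/{f}.png",a[:,:,::-1]); np.save(f"pics/{f}.npy",d); return a,d
E
python3 - <<'E'
from h import *
for n in("scene","top"):
    save(n,n+"0"); K,M,t=cal(n); print(n,K.round(1).tolist(),(-M.T@t).round(3),M.round(2).tolist())
print(sensors.state())
E
```

```text
scene [[441.3, 0.0, 312.4], [0.0, 441.3, 201.9], [0.0, 0.0, 1.0]] [ 1.022 -0.799  0.616] [[0.83, 0.56, -0.01], [0.3, -0.45, -0.84], [-0.48, 0.69, -0.54]]
top [[380.0, 0.0, 315.8], [0.0, 380.0, 194.9], [0.0, 0.0, 1.0]] [ 0.386 -0.134  1.052] [[-0.0, -1.0, -0.0], [-0.98, 0.0, -0.19], [0.19, 0.0, -0.98]]
{'clock': 0.1, 'q': array([-1.21698126e+00,  3.20220370e-01,  1.56554026e+00, -4.40919112e-05,
        1.25738344e+00, -1.99727114e-02]), 'qvel': array([-0.00086592, -0.0024614 , -0.0037419 , -0.00107635, -0.00136528,
       -0.0005374 ]), 'tau': array([-8.13653114e-04, -4.16411054e+01, -2.34703964e+01, -1.71176396e-05,
        4.89471757e-03,  2.15369141e-05]), 'ee_pos': array([ 0.2098172 , -0.53490673,  0.2305772 ]), 'eef_rot': array([-7.61442403e-04,  9.82584552e-01,  1.85814415e-01, -1.49556902e-04]), 'ft_force': array([ 0.40873312, -0.1515028 , -0.04390381]), 'torque': array([-0.00523932, -0.02749952,  0.00258036]), 'grip_force': 0.0, 'opening': 0.9932400009524764}
```

View pics/top0.png

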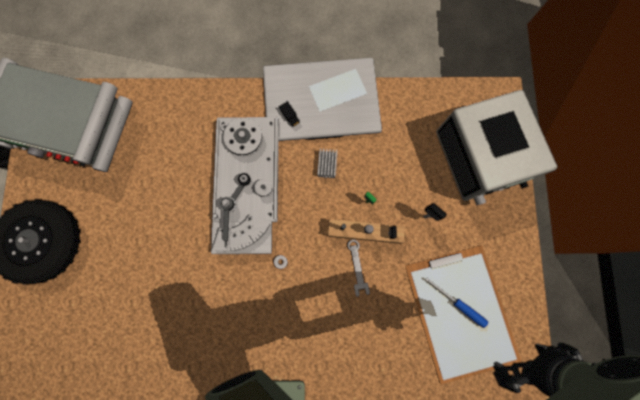

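View pics/scene0.png

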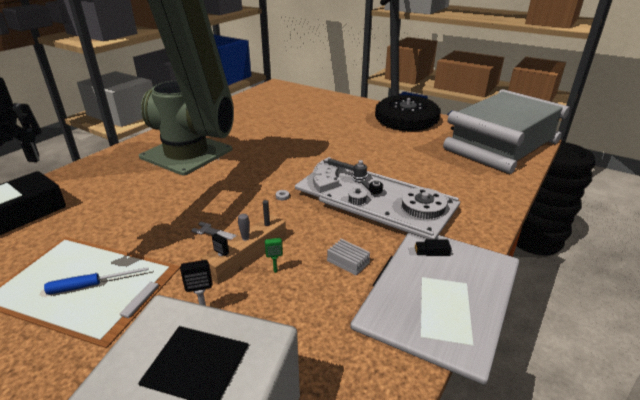

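The top view shows the unit at about (245,185), with the tensioner pivot near (226,204) and the pointer aimed down. The block is at (366,232), with a black flat-grip pin in its right socket (393,232). The larger black pin at (435,212) and the green one at (370,198) are decoys. I'll enlarge both areas.

Run:
```python
import cv2,numpy as np
a=cv2.imread("pics/top0.png"); 
l=cv2.resize(a[165:260,200:290],None,fx=6,fy=6,interpolation=cv2.INTER_CUBIC)
cv2.imwrite("pics/c1.png",l)
b=cv2.resize(a[205:255,320:410],None,fx=8,fy=8,interpolation=cv2.INTER_CUBIC)
s=cv2.imread("pics/scene0.png")
cv2.imwrite("pics/c2.png",b)
```

```text
(no output)
```

View pics/c1.png

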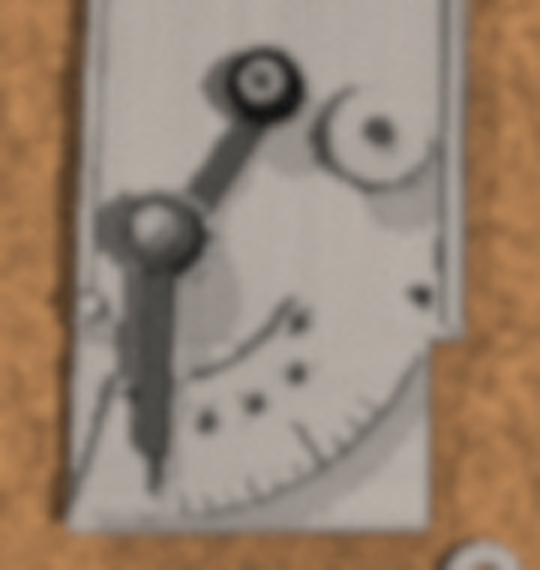

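View pics/c2.png

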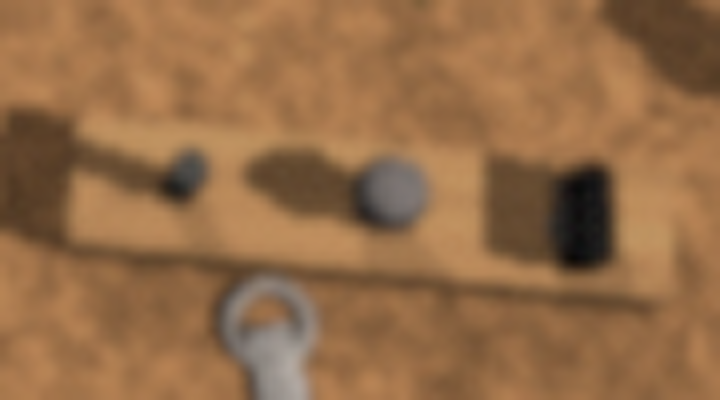

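Run:
```python
from h import *
f=lambda x,y,z:atz("top",200+(x+.5)/6-.5,165+(y+.5)/6-.5,z)
P=f(157,224,.088); print("pivot",P)
T=f(153,485,.062)
a0=np.arctan2(*(T-P)[1::-1]); print("arm ang",a0, "edges",f(70,525,.032),f(430,525,.032),f(80,10,.032))
for n,p in dict(h1=(207,420),h2=(254,404),h3=(296,374),x=(299,320),m6=(288,468),lm_in=(295,425),lm_out=(322,462),m10=(372,408),m1=(183,500)).items():
    q=f(*p,.052)-P; print(n,np.hypot(*q[:2]),(np.arctan2(q[1],q[0])-a0+np.pi)%(2*np.pi)-np.pi, q+P)
g=lambda x,y,z:atz("top",320+(x+.5)/8-.5,205+(y+.5)/8-.5,z)
print("pin",g(583,218,.089)); 
for c in [(558,170),(608,168),(605,265),(562,268)]: print(g(*c,.089))
print("punch",g(188,172,.107),"drv",g(392,192,.107))
for c in [(75,120),(670,170),(660,302),(70,248)]: print("blk",g(*c,.045))
d=np.load("pics/top0.npy"); print(d[229:236,388:398].round(3))
K,M,t=cal("top")
for u,v in[(393,231),(393,233),(380,228),(370,229),(225,203),(226,202)]: print((M.T@(np.linalg.inv(K)@[u,v,1]*d[v,u]-t)).round(4))
```

```text
pivot [0.55352856 0.09827605 0.088     ]
arm ang 3.113116703753994 edges [0.42799141 0.14457791 0.032     ] [ 0.42764889 -0.0149613   0.032     ] [0.66380305 0.15170774 0.032     ]
h1 0.08270488814567356 0.23480421428548404 [0.47257787 0.08133251 0.052     ]
h2 0.08285786406729667 0.49541808641189355 [0.47954072 0.06097693 0.052     ]
h3 0.08222834743059058 0.7663914713977107 [0.49269007 0.04295716 0.052     ]
x 0.06699911771920682 1.0154108588432242 [0.51659531 0.04237598 0.052     ]
m6 0.11494549873742745 0.5087465503255224 [0.45158685 0.04516902 0.052     ]
lm_in 0.1000736243470502 0.6172833073987416 [0.47030697 0.0426982  0.052     ]
lm_out 0.12033638197607271 0.6277243203135141 [0.45415962 0.03040368 0.052     ]
m10 0.11703311597220421 0.8941129402935806 [0.47767294 0.00915436 0.052     ]
m1 0.11595829155011231 0.09607678355655658 [0.43783513 0.09044314 0.052     ]
pin [ 0.47550653 -0.32775714  0.089     ]
[ 0.49076722 -0.32042832  0.089     ]
[ 0.49136902 -0.33633678  0.089     ]
[ 0.46065359 -0.33410812  0.089     ]
[ 0.45973913 -0.3204933   0.089     ]
punch [ 0.48844224 -0.20159649  0.107     ] drv [ 0.48205848 -0.26501279  0.107     ]
blk [ 0.5126146  -0.16860879  0.045     ]
blk [ 0.4954662 -0.3661206  0.045    ]
blk [ 0.45186979 -0.36083968  0.045     ]
blk [ 0.47004945 -0.16658854  0.045     ]
[[1.006 0.989 0.974 0.967 0.964 0.961 0.964 0.966 0.966 1.005]
 [1.007 0.987 0.975 0.965 0.964 0.962 0.965 0.962 0.965 1.007]
 [1.004 0.985 0.973 0.965 0.965 0.963 0.962 0.961 0.966 1.01 ]
 [1.005 0.983 0.972 0.968 0.962 0.962 0.965 0.962 0.961 1.005]
 [1.003 0.988 0.975 0.964 0.96  0.961 0.959 0.959 0.966 1.008]
 [1.003 0.987 0.978 0.965 0.964 0.96  0.965 0.96  0.963 1.006]
 [1.004 0.983 0.974 0.964 0.96  0.963 0.964 0.964 0.959 1.003]]
[ 0.4775 -0.3292  0.0894]
[ 0.4724 -0.3288  0.0902]
[ 0.4896 -0.3037  0.0466]
[ 0.4811 -0.2688  0.1054]
[0.5509 0.1004 0.0867]
[0.5536 0.098  0.0865]
```

```bash
cat >> h.py <<'E'
def qr():
    w,x,y,z=sensors.state()["eef_rot"]; return R.from_quat([x,y,z,w])
def go(p,yaw=None):
    """tool-axes shift (mm) and rotation (deg) to the pose; rotation first, then shift"""
    s=sensors.state(); a=qr()
    b=a if yaw is None else R.from_euler("z",yaw)*R.from_euler("x",np.pi)
    print("rot",np.degrees((a.inv()*b).as_rotvec()).round(2),"shift",(b.inv().apply(np.array(p)-s["ee_pos"])*1e3).round(1),"F",s["ft_force"].round(1),"t",round(s["clock"],2))
E
python3 - <<'E'
from h import *
go([.4765,-.3285,.14],-.05)
E
```

```text
rot [-9.000e-02  2.000e-02  2.428e+01] shift [ 256.  -219.5   90.6] F [ 0.4 -0.2 -0. ] t 0.1
```

```bash
python3 -m handwheel '[{"travel":[0,0,0],"delta_rot":[0,0,6.07],"gripper":0.06},{"travel":[0,0,0],"delta_rot":[0,0,6.07],"gripper":0.06},{"travel":[0,0,0],"delta_rot":[0,0,6.07],"gripper":0.06},{"travel":[0,0,0],"delta_rot":[0,0,6.07],"gripper":0.06},{"travel":[26,-22,0],"delta_rot":[0,0,0],"gripper":0.06},{"travel":[26,-22,0],"delta_rot":[0,0,0],"gripper":0.06},{"travel":[26,-22,0],"delta_rot":[0,0,0],"gripper":0.06},{"travel":[26,-22,0],"delta_rot":[0,0,0],"gripper":0.06}]'
python3 -m handwheel '[{"travel":[26,-22,0],"delta_rot":[0,0,0],"gripper":0.06},{"travel":[26,-22,0],"delta_rot":[0,0,0],"gripper":0.06},{"travel":[26,-22,0],"delta_rot":[0,0,0],"gripper":0.06},{"travel":[26,-22,0],"delta_rot":[0,0,0],"gripper":0.06},{"travel":[24,-22,0],"delta_rot":[0,0,0],"gripper":0.06},{"travel":[24,-21.5,0],"delta_rot":[0,0,0],"gripper":0.06},{"travel":[0,0,35],"delta_rot":[0,0,0],"gripper":0.06},{"travel":[0,0,35],"delta_rot":[0,0,0],"gripper":0.06}]'
python3 - <<'E'
from h import *
go([.4765,-.3285,.14],-.05); print(sensors.state()["opening"])
a,d=save("top","t1"); s,_=save("scene","s1")
x=cv2.resize(a[185:275,330:450],(480,360),interpolation=cv2.INTER_CUBIC); u,v=px("scene",[.4765,-.3285,.09]).astype(int)
y=cv2.resize(s[max(0,v-90):v+60,max(0,u-80):u+80],(384,360),interpolation=cv2.INTER_CUBIC)[:, :310]
cv2.imwrite("pics/v1.png",np.hstack([x,y])[:,:,::-1]); print(u,v)
E
```

```text
clock: 0.77
ee_pos: [0.3189, -0.4515, 0.2309]
eef_rot: [-0.0, 1.0, -0.025, -0.0]
ft_force: [-0.3, -0.7, -0.4]
opening: 0.47
grip_force: 0.0
clock: 1.43
ee_pos: [0.4793, -0.3282, 0.1621]
eef_rot: [0.002, 1.0, -0.023, 0.002]
ft_force: [-0.2, -0.8, -1.1]
opening: 0.47
grip_force: 0.0
rot [ 0.17 -0.28  0.2 ] shift [-2.8  0.4 22.1] F [-0.2 -0.8 -1.1] t 1.43
0.4704578467535696
219 235
```

View pics/v1.png

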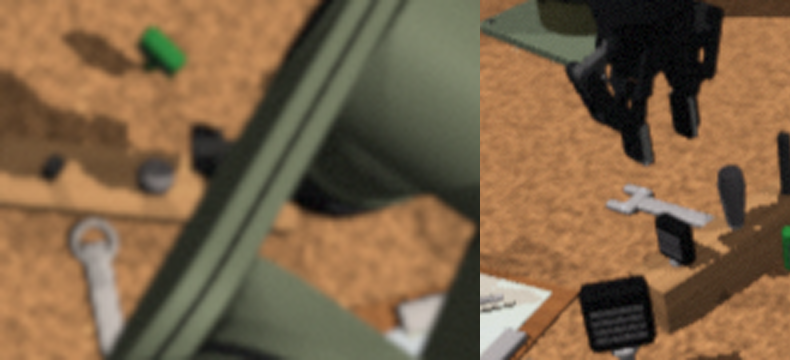

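The scene crop shows the pin grip at about (221,245), matching its projected position. The open fingers are right above it, and the driver is clear of them.

```bash
python3 -m handwheel '[{"travel":[0,0,20],"delta_rot":[0,0,0],"gripper":0.06},{"travel":[0,0,20],"delta_rot":[0,0,0],"gripper":0.06},{"travel":[0,0,0],"delta_rot":[0,0,0],"gripper":0.06}]'
python3 - <<'E'
from h import *
go([.4765,-.3285,.054],-.05)
E
```

```text
clock: 1.78
ee_pos: [0.475, -0.3282, 0.1194]
eef_rot: [-0.002, 1.0, -0.025, -0.002]
ft_force: [-0.7, 0.1, -0.5]
opening: 0.472
grip_force: 0.0
rot [-0.17  0.27 -0.04] shift [ 1.5  0.2 65.4] F [-0.7  0.1 -0.5] t 1.78
```

```bash
python3 -m handwheel '[{"travel":[1,0,20],"delta_rot":[0,0,0],"gripper":0.06},{"travel":[0,0,20],"delta_rot":[0,0,0],"gripper":0.06},{"travel":[0,0,15],"delta_rot":[0,0,0],"gripper":0.06},{"travel":[0,0,10],"delta_rot":[0,0,0],"gripper":0.06},{"travel":[0,0,0],"delta_rot":[0,0,0],"gripper":0.06},{"travel":[0,0,0],"delta_rot":[0,0,0],"gripper":0.06}]'
python3 -m handwheel '[{"travel":[0,0,0],"delta_rot":[0,0,0],"gripper":0.3},{"travel":[0,0,0],"delta_rot":[0,0,0],"gripper":0.5},{"travel":[0,0,0],"delta_rot":[0,0,0],"gripper":1},{"travel":[0,0,0],"delta_rot":[0,0,0],"gripper":1},{"travel":[0,0,0],"delta_rot":[0,0,0],"gripper":1},{"travel":[0,0,0],"delta_rot":[0,0,0],"gripper":1}]'
```

```text
clock: 2.28
ee_pos: [0.4781, -0.3295, 0.0574]
eef_rot: [0.0, 1.0, -0.025, 0.0]
ft_force: [-0.7, 1.0, 0.1]
opening: 0.47
grip_force: 0.0
clock: 2.78
ee_pos: [0.4783, -0.3298, 0.0577]
eef_rot: [0.001, 1.0, -0.025, 0.001]
ft_force: [-0.5, -1.7, 5.3]
opening: 0.152
grip_force: 59.7
```

```bash
python3 -m handwheel '[{"travel":[0,0,-8],"delta_rot":[0,0,0],"gripper":1},{"travel":[0,0,-16],"delta_rot":[0,0,0],"gripper":1},{"travel":[0,0,-25],"delta_rot":[0,0,0],"gripper":1},{"travel":[0,0,-30],"delta_rot":[0,0,0],"gripper":1},{"travel":[0,0,-30],"delta_rot":[0,0,0],"gripper":1},{"travel":[0,0,-15],"delta_rot":[0,0,0],"gripper":1},{"travel":[0,0,0],"delta_rot":[0,0,0],"gripper":1},{"travel":[0,0,0],"delta_rot":[0,0,0],"gripper":1}]'
python3 - <<'E'
from h import *
go([.4734,.1218,.18],-.05); print(sensors.state()["q"].round(2))
E
```

```text
clock: 3.45
ee_pos: [0.4775, -0.3285, 0.1807]
eef_rot: [-0.0, 1.0, -0.025, 0.0]
ft_force: [-0.1, 0.0, -1.4]
opening: 0.149
grip_force: 59.6
rot [-0.   -0.03 -0.  ] shift [ -26.6 -449.6    0.7] F [-0.1  0.  -1.4] t 3.45
[-0.62  0.36  1.63  0.    1.15  1.  ]
```

```bash
python3 -m handwheel '[{"travel":[-1,-15,0],"delta_rot":[0,0,0],"gripper":1},{"travel":[-2,-25,0],"delta_rot":[0,0,0],"gripper":1},{"travel":[-2,-35,0],"delta_rot":[0,0,0],"gripper":1},{"travel":[-2,-35,0],"delta_rot":[0,0,0],"gripper":1},{"travel":[-2,-35,0],"delta_rot":[0,0,0],"gripper":1},{"travel":[-2,-35,0],"delta_rot":[0,0,0],"gripper":1},{"travel":[-2,-35,0],"delta_rot":[0,0,0],"gripper":1},{"travel":[-2,-35,0],"delta_rot":[0,0,0],"gripper":1}]'
python3 -m handwheel '[{"travel":[-2,-35,0],"delta_rot":[0,0,0],"gripper":1},{"travel":[-2,-35,0],"delta_rot":[0,0,0],"gripper":1},{"travel":[-2,-35,0],"delta_rot":[0,0,0],"gripper":1},{"travel":[-2,-35,0],"delta_rot":[0,0,0],"gripper":1},{"travel":[-2,-35,0],"delta_rot":[0,0,0],"gripper":1},{"travel":[-2,-24.6,0],"delta_rot":[0,0,0],"gripper":1},{"travel":[0,0,0],"delta_rot":[0,0,0],"gripper":1},{"travel":[0,0,0],"delta_rot":[0,0,0],"gripper":1}]'
python3 - <<'E'
from h import *
go([.4734,.1218,.1127],-.05)
a,d=save("top","t2"); s,_=save("scene","s2")
u0,v0=180,160
x=cv2.resize(a[160:260,190:290],(400,400),interpolation=cv2.INTER_CUBIC)
u,v=px("scene",[.4734,.1218,.13]).astype(int); print(u,v)
y=cv2.resize(s[v-40:v+60,u-40:u+60],(400,400),interpolation=cv2.INTER_CUBIC)
cv2.imwrite("pics/v2.png",np.hstack([x,y])[:,:,::-1])
E
```

```text
clock: 4.12
ee_pos: [0.4729, -0.0758, 0.1783]
eef_rot: [-0.001, 1.0, -0.025, -0.002]
ft_force: [0.8, 0.3, -1.8]
opening: 0.149
grip_force: 59.6
clock: 4.78
ee_pos: [0.4712, 0.1226, 0.1785]
eef_rot: [0.001, 1.0, -0.023, -0.002]
ft_force: [0.3, -1.2, -0.7]
opening: 0.152
grip_force: 59.8
rot [0.08 0.25 0.19] shift [ 2.3  0.7 65.8] F [ 0.3 -1.2 -0.7] t 4.78
337 136
```

View pics/v2.png

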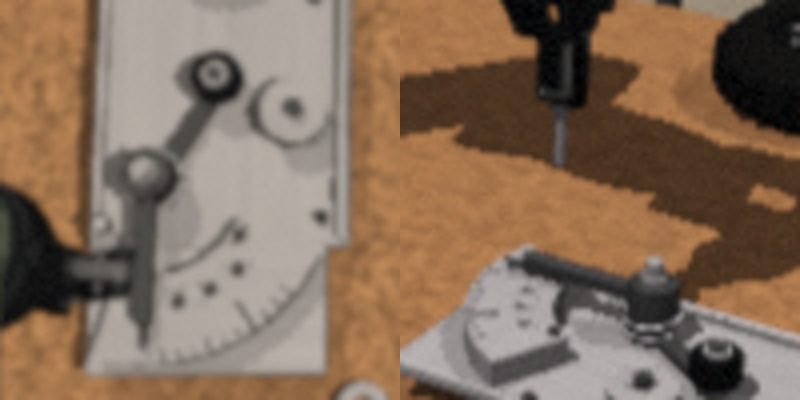

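The pin is held upright in the scene crop, its tip at about pixel (337,137). The gripper is to the left of the pointer arm in the top view. The pointer is at rest, with the holes and long mark visible.

Run:
```python
from h import *
s=sensors.state(); p=s["ee_pos"]-[0,0,.0527]; print(p)
for dx in(-.003,0,.003): print(dx,px("scene",p+[dx,0,0]),px("scene",p+[dx,0,.02]))
a=cv2.imread("pics/s2.png"); g=cv2.cvtColor(a,cv2.COLOR_BGR2GRAY).astype(int)
for v in range(122,142): print(v,g[v,328:347])
```

```text
[0.4718667  0.12104026 0.12636209]
-0.003 [336.18665582 137.14779577] [336.3477249  130.11952587]
0 [337.15713784 137.40889706] [337.3275503  130.37440059]
0.003 [338.12999936 137.67063854] [338.30980078 130.62990612]
122 [55 56 59 54 57 54 42 40 39 38 30 21 12 12 22 42 53 59 54]
123 [57 62 59 57 60 57 54 53 55 52 45 37 40 44 48 57 54 55 59]
124 [59 58 58 57 55 57 58 56 53 57 58 52 48 58 55 53 52 55 54]
125 [57 61 56 56 56 55 55 55 57 61 53 57 56 55 52 55 55 52 53]
126 [57 56 56 57 58 56 57 59 77 77 58 55 56 55 55 55 51 55 55]
127 [51 54 57 57 57 55 53 62 91 85 63 54 54 51 56 54 55 52 56]
128 [57 57 53 57 59 56 59 66 93 84 70 57 58 54 57 56 55 57 55]
129 [59 58 58 60 56 57 60 61 95 85 70 65 59 58 56 56 59 63 57]
130 [59 59 57 57 57 58 56 65 91 85 68 59 58 59 59 58 58 61 60]
131 [57 55 56 57 59 57 55 68 96 86 64 61 60 58 59 56 56 59 57]
132 [55 58 62 58 59 58 58 72 94 82 61 58 55 57 58 55 57 58 52]
133 [57 58 61 60 60 56 56 75 94 78 61 53 53 55 58 58 55 55 55]
134 [65 61 53 56 57 58 56 73 92 79 64 51 55 57 54 54 52 52 51]
135 [105 100  67  61  63  55  56  68  95  79  61  55  57  56  56  52  53  52
  53]
136 [127 122 108 108 102  70  61  70  88  78  60  60  62  54  54  51  55  56
  55]
137 [124 130 125 128 127 105  92  69  76  70  56  56  57  60  56  57  58  57
  54]
138 [119 121 127 128 130 122 115 104 101  97  71  66  60  61  60  57  58  56
  60]
139 [123 128 135 136 132 130 125 123 128 124 113 100  70  61  62  60  59  58
  59]
140 [132 137 138 142 135 131 127 131 131 133 133 123 105 101  93  72  66  65
  58]
141 [136 139 141 133 129 126 127 129 131 131 132 129 129 128 125 114 107 101
  71]
```

```bash
python3 -m handwheel '[{"travel":[0,0,15],"delta_rot":[0,0,0],"gripper":1},{"travel":[0,0,20],"delta_rot":[0,0,0],"gripper":1},{"travel":[0,0,15],"delta_rot":[0,0,0],"gripper":1},{"travel":[0,0,10],"delta_rot":[0,0,0],"gripper":1},{"travel":[0,0,4],"delta_rot":[0,0,0],"gripper":1},{"travel":[0,0,2],"delta_rot":[0,0,0],"gripper":1},{"travel":[0,0,0],"delta_rot":[0,0,0],"gripper":1},{"travel":[0,0,0],"delta_rot":[0,0,0],"gripper":1}]'
python3 - <<'E'
from h import *
C=np.array([.5554,.0993]); a0=3.113
def P(th,r=.085): return C+r*np.array([np.cos(a0+th),np.sin(a0+th)])+[.0007,0]
s=sensors.state()
print(s["ee_pos"])
go([*P(-.24),.1072],-.05)
prev=P(-.24); Rz=lambda w:np.array([w[0]*np.cos(.05)-w[1]*np.sin(.05),-(w[0]*np.sin(.05)+w[1]*np.cos(.05))])*1e3
for th in np.arange(-.18,.5,.06):
    q=P(th); print(round(th,3),q.round(4),Rz(q-prev).round(2)); prev=q
print(P(.495))
E
```

```text
clock: 5.55
ee_pos: [0.4737, 0.1213, 0.1149]
eef_rot: [-0.0, 1.0, -0.025, 0.001]
ft_force: [-0.4, 0.3, -1.4]
opening: 0.153
grip_force: 59.8
[0.4736768  0.1213351  0.11492271]
rot [-0.01 -0.08 -0.02] shift [ 0.4 -0.5  7.7] F [-0.4  0.3 -1.4] t 5.55
-0.18 [0.4729 0.1169] [-0.96  5.01]
-0.12 [0.472  0.1119] [-0.65  5.06]
-0.06 [0.4714 0.1068] [-0.35  5.09]
0.0 [0.4711 0.1017] [-0.04  5.1 ]
0.06 [0.4711 0.0966] [0.26 5.09]
0.12 [0.4715 0.0915] [0.57 5.07]
0.18 [0.4721 0.0865] [0.87 5.02]
0.24 [0.473  0.0815] [1.17 4.96]
0.3 [0.4742 0.0765] [1.47 4.88]
0.36 [0.4757 0.0716] [1.76 4.79]
0.42 [0.4775 0.0669] [2.04 4.67]
0.48 [0.4796 0.0622] [2.32 4.54]
[0.48017888 0.06107718]
```

```bash
python3 -m handwheel '[{"travel":[0,0,3],"delta_rot":[0,0,0],"gripper":1},{"travel":[0,0,3],"delta_rot":[0,0,0],"gripper":1},{"travel":[0,0,0],"delta_rot":[0,0,0],"gripper":1},{"travel":[-0.4,2.5,0],"delta_rot":[0,0,0],"gripper":1},{"travel":[-0.4,2.5,0],"delta_rot":[0,0,0],"gripper":1},{"travel":[-0.3,2.5,0],"delta_rot":[0,0,0],"gripper":1},{"travel":[-0.3,2.5,0],"delta_rot":[0,0,0],"gripper":1},{"travel":[0,0,0],"delta_rot":[0,0,0],"gripper":1}]'
python3 -m handwheel '[{"travel":[-0.2,2.5,0],"delta_rot":[0,0,0],"gripper":1},{"travel":[-0.2,2.5,0],"delta_rot":[0,0,0],"gripper":1},{"travel":[0,2.5,0],"delta_rot":[0,0,0],"gripper":1},{"travel":[0,2.5,0],"delta_rot":[0,0,0],"gripper":1},{"travel":[0.1,2.5,0],"delta_rot":[0,0,0],"gripper":1},{"travel":[0.1,2.5,0],"delta_rot":[0,0,0],"gripper":1},{"travel":[0.3,2.5,0],"delta_rot":[0,0,0],"gripper":1},{"travel":[0.3,2.5,0],"delta_rot":[0,0,0],"gripper":1}]'
python3 -m handwheel '[{"travel":[0.4,2.5,0],"delta_rot":[0,0,0],"gripper":1},{"travel":[0.4,2.5,0],"delta_rot":[0,0,0],"gripper":1},{"travel":[0.6,2.5,0],"delta_rot":[0,0,0],"gripper":1},{"travel":[0.6,2.5,0],"delta_rot":[0,0,0],"gripper":1},{"travel":[0.7,2.4,0],"delta_rot":[0,0,0],"gripper":1},{"travel":[0.7,2.4,0],"delta_rot":[0,0,0],"gripper":1},{"travel":[0,0,0],"delta_rot":[0,0,0],"gripper":1},{"travel":[0,0,0],"delta_rot":[0,0,0],"gripper":1}]'
python3 - <<'E'
from h import *
go([.4802,.0611,.1087],-.05); print(sensors.state()["torque"].round(2))
E
```

```text
clock: 6.22
ee_pos: [0.4713, 0.1116, 0.1084]
eef_rot: [-0.001, 1.0, -0.026, 0.0]
ft_force: [0.4, 1.5, -1.1]
opening: 0.154
grip_force: 59.6
clock: 6.88
ee_pos: [0.471, 0.0915, 0.1085]
eef_rot: [-0.0, 1.0, -0.025, 0.0]
ft_force: [1.3, 4.6, -0.7]
opening: 0.153
grip_force: 59.7
clock: 7.55
ee_pos: [0.4731, 0.0766, 0.1084]
eef_rot: [-0.0, 1.0, -0.025, -0.0]
ft_force: [1.5, 4.9, -0.9]
opening: 0.151
grip_force: 59.8
rot [-0.03  0.02 -0.04] shift [ 7.9 15.2 -0.3] F [ 1.5  4.9 -0.9] t 7.55
[ 1.16 -0.18  0.02]
```

```bash
python3 -m handwheel '[{"travel":[1.1,2.5,0],"delta_rot":[0,0,0],"gripper":1},{"travel":[1.2,2.5,0],"delta_rot":[0,0,0],"gripper":1},{"travel":[1.3,2.5,0],"delta_rot":[0,0,0],"gripper":1},{"travel":[1.4,2.6,0],"delta_rot":[0,0,0],"gripper":1},{"travel":[1.4,2.5,0],"delta_rot":[0,0,0],"gripper":1},{"travel":[1.4,2.5,0],"delta_rot":[0,0,0],"gripper":1},{"travel":[0,0,0],"delta_rot":[0,0,0],"gripper":1},{"travel":[0,0,0],"delta_rot":[0,0,0],"gripper":1}]'
python3 - <<'E'
from h import *
go([.4802,.0611,.1087],-.05)
a,d=save("top","t3"); s,_=save("scene","s3")
u,v=px("scene",[.4802,.0611,.06]).astype(int); print(u,v)
x=cv2.resize(a[195:265,205:275],(400,400),interpolation=cv2.INTER_CUBIC)
y=cv2.resize(s[v-28:v+22,u-25:u+25],(400,400),interpolation=cv2.INTER_CUBIC)
cv2.imwrite("pics/v3.png",np.hstack([x,y])[:,:,::-1])
E
```

```text
clock: 8.22
ee_pos: [0.4793, 0.0614, 0.1082]
eef_rot: [-0.0, 1.0, -0.025, -0.001]
ft_force: [-1.2, 6.0, 0.3]
opening: 0.158
grip_force: 59.9
rot [-0.05  0.14 -0.05] shift [ 0.9  0.2 -0.5] F [-1.2  6.   0.3] t 8.22
327 169
```

View pics/v3.png

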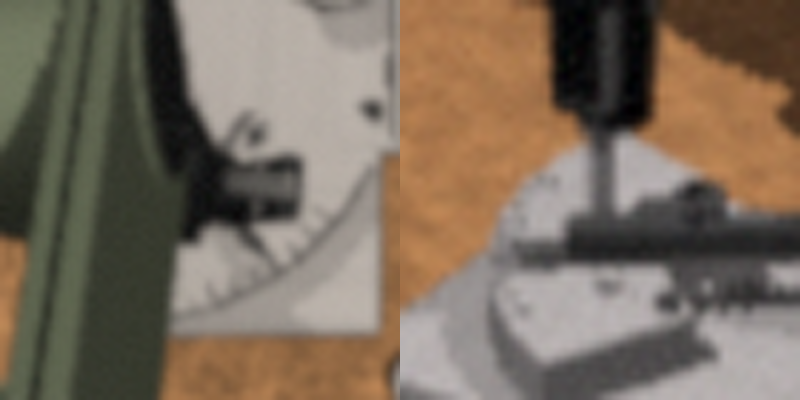

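The pin holds the arm in the scene crop with its shank behind the bar, and in the top crop the pointer lies at about the long mark. The hole itself is hidden, so I'll feel for it.

```bash
python3 -m handwheel '[{"travel":[0.6,0.1,0.8],"delta_rot":[0,0,0],"gripper":1},{"travel":[0,0,0.8],"delta_rot":[0,0,0],"gripper":1},{"travel":[0,0,0.8],"delta_rot":[0,0,0],"gripper":1},{"travel":[0,0,0.8],"delta_rot":[0,0,0],"gripper":1},{"travel":[0,0,0],"delta_rot":[0,0,0],"gripper":1},{"travel":[0,0,0],"delta_rot":[0,0,0],"gripper":1}]'
python3 -m handwheel '[{"travel":[0,0,0.5],"delta_rot":[0,0,0],"gripper":1},{"travel":[0,0,0.5],"delta_rot":[0,0,0],"gripper":1},{"travel":[0,0,0],"delta_rot":[0,0,0],"gripper":1}]'
```

```text
clock: 8.82
ee_pos: [0.4785, 0.0609, 0.1047]
eef_rot: [0.0, 1.0, -0.025, -0.003]
ft_force: [-2.1, 4.7, 1.5]
opening: 0.15
grip_force: 60.2
clock: 9.07
ee_pos: [0.4786, 0.0609, 0.1044]
eef_rot: [0.0, 1.0, -0.025, -0.003]
ft_force: [-4.5, 4.3, 5.3]
opening: 0.155
grip_force: 61.0
```

```bash
python3 -m handwheel '[{"travel":[0.5,0,0],"delta_rot":[0,0,0],"gripper":1},{"travel":[0.5,0,0],"delta_rot":[0,0,0],"gripper":1},{"travel":[0,0,0],"delta_rot":[0,0,0],"gripper":1}]'
python3 -m handwheel '[{"travel":[0.5,0,0],"delta_rot":[0,0,0],"gripper":1},{"travel":[0.5,0,0],"delta_rot":[0,0,0],"gripper":1},{"travel":[0,0,0],"delta_rot":[0,0,0],"gripper":1}]'
```

```text
clock: 9.32
ee_pos: [0.4789, 0.0609, 0.1044]
eef_rot: [0.0, 1.0, -0.025, -0.003]
ft_force: [-5.2, 4.4, 7.8]
opening: 0.154
grip_force: 61.0
clock: 9.57
ee_pos: [0.4791, 0.0608, 0.1043]
eef_rot: [0.0, 1.0, -0.025, -0.004]
ft_force: [-6.3, 4.8, 8.0]
opening: 0.155
grip_force: 61.1
```

```bash
python3 -m handwheel '[{"travel":[0.5,0,0],"delta_rot":[0,0,0],"gripper":1},{"travel":[0.5,0,0],"delta_rot":[0,0,0],"gripper":1},{"travel":[0,0,0],"delta_rot":[0,0,0],"gripper":1},{"travel":[0,0,0],"delta_rot":[0,0,0],"gripper":1}]'
python3 -m handwheel '[{"travel":[0.5,0,0],"delta_rot":[0,0,0],"gripper":1},{"travel":[0.5,0,0],"delta_rot":[0,0,0],"gripper":1},{"travel":[0,0,0],"delta_rot":[0,0,0],"gripper":1},{"travel":[0,0,0],"delta_rot":[0,0,0],"gripper":1}]'
```

```text
clock: 9.9
ee_pos: [0.4794, 0.0608, 0.1042]
eef_rot: [0.0, 1.0, -0.025, -0.005]
ft_force: [-7.2, 5.8, 10.3]
opening: 0.155
grip_force: 61.2
clock: 10.23
ee_pos: [0.4797, 0.0608, 0.1041]
eef_rot: [0.0, 1.0, -0.025, -0.006]
ft_force: [-9.3, 6.2, 10.6]
opening: 0.152
grip_force: 61.4
```

```bash
python3 -m handwheel '[{"travel":[-1,0,0],"delta_rot":[0,0,0],"gripper":1},{"travel":[-1,0,0],"delta_rot":[0,0,0],"gripper":1},{"travel":[-1,0,0],"delta_rot":[0,0,0],"gripper":1},{"travel":[0,0,0],"delta_rot":[0,0,0],"gripper":1}]'
python3 -m handwheel '[{"travel":[-0.7,0,0],"delta_rot":[0,0,0],"gripper":1},{"travel":[-0.7,0,0],"delta_rot":[0,0,0],"gripper":1},{"travel":[0,0,0],"delta_rot":[0,0,0],"gripper":1}]'
python3 -m handwheel '[{"travel":[-0.7,0,0],"delta_rot":[0,0,0],"gripper":1},{"travel":[-0.7,0,0],"delta_rot":[0,0,0],"gripper":1},{"travel":[0,0,0],"delta_rot":[0,0,0],"gripper":1}]'
```

```text
clock: 10.57
ee_pos: [0.4789, 0.061, 0.1042]
eef_rot: [0.0, 1.0, -0.025, -0.003]
ft_force: [-3.5, 4.8, 5.3]
opening: 0.152
grip_force: 60.9
clock: 10.82
ee_pos: [0.4786, 0.061, 0.1043]
eef_rot: [0.0, 1.0, -0.025, -0.002]
ft_force: [-2.0, 4.6, 4.7]
opening: 0.151
grip_force: 60.6
clock: 11.07
ee_pos: [0.4783, 0.061, 0.1043]
eef_rot: [0.0, 1.0, -0.025, -0.001]
ft_force: [-2.3, 4.8, 4.1]
opening: 0.151
grip_force: 60.5
```

```bash
python3 -m handwheel '[{"travel":[-0.5,0,0],"delta_rot":[0,0,0],"gripper":1},{"travel":[-0.5,0,0],"delta_rot":[0,0,0],"gripper":1},{"travel":[-0.5,0,0],"delta_rot":[0,0,0],"gripper":1},{"travel":[0,0,0],"delta_rot":[0,0,0],"gripper":1}]'
python3 -m handwheel '[{"travel":[-0.5,0,0],"delta_rot":[0,0,0],"gripper":1},{"travel":[-0.5,0,0],"delta_rot":[0,0,0],"gripper":1},{"travel":[-0.5,0,0],"delta_rot":[0,0,0],"gripper":1},{"travel":[0,0,0],"delta_rot":[0,0,0],"gripper":1}]'
python3 -m handwheel '[{"travel":[0,0,0.5],"delta_rot":[0,0,0],"gripper":1},{"travel":[0,0,0.5],"delta_rot":[0,0,0],"gripper":1},{"travel":[0,0,0],"delta_rot":[0,0,0],"gripper":1},{"travel":[0,0,0],"delta_rot":[0,0,0],"gripper":1}]'
```

```text
clock: 11.4
ee_pos: [0.478, 0.0611, 0.1044]
eef_rot: [0.0, 1.0, -0.025, 0.001]
ft_force: [0.1, 3.9, 4.1]
opening: 0.153
grip_force: 60.6
clock: 11.73
ee_pos: [0.4773, 0.0613, 0.1044]
eef_rot: [-0.0, 1.0, -0.025, 0.001]
ft_force: [2.3, 3.6, 4.1]
opening: 0.158
grip_force: 60.4
clock: 12.07
ee_pos: [0.4773, 0.0613, 0.1043]
eef_rot: [-0.0, 1.0, -0.025, 0.002]
ft_force: [1.2, 2.6, 9.4]
opening: 0.156
grip_force: 61.6
```

```bash
python3 -m handwheel '[{"travel":[0,0,-2],"delta_rot":[0,0,0],"gripper":1},{"travel":[0,0,-2],"delta_rot":[0,0,0],"gripper":1},{"travel":[0,0,0],"delta_rot":[0,0,0],"gripper":1},{"travel":[0,0,0],"delta_rot":[0,0,0],"gripper":1}]'
python3 - <<'E'
from h import *
H=dict(h1=[.4726,.0813,.052],h2=[.4795,.0610,.052],h3=[.4927,.0430,.052])
def cen(f,n,p):
    g=cv2.cvtColor(cv2.imread(f"pics/{f}.png"),cv2.COLOR_BGR2GRAY).astype(float)
    u,v=px(n,p); U,V=int(round(u)),int(round(v))
    w=g[V-4:V+5,U-4:U+5]; d=np.clip(np.percentile(w,60)-w-12,0,None); yy,xx=np.mgrid[V-4:V+5,U-4:U+5]
    return np.array([u,v]),np.array([(d*xx).sum(),(d*yy).sum()])/d.sum(),w
for k,p in H.items():
    for f,n in(("top0","top"),("scene0","scene"),("s2","scene")):
        a,b,w=cen(f,n,p); print(k,f,a.round(2),b.round(2),atz(n,*b,.052)[:2].round(4))
        if f!="s2": print(w.astype(int))
g=cv2.imread("pics/s3.png",0); print(g[155:176:2,318:338])
E
```

```text
clock: 12.4
ee_pos: [0.4736, 0.0614, 0.106]
eef_rot: [-0.0, 1.0, -0.025, -0.003]
ft_force: [-1.9, 5.2, 2.0]
opening: 0.155
grip_force: 60.2
h1 top0 [234.1  234.57] [233.93 234.75] [0.4721 0.0817]
[[146 154 163 163 162 158 161 166 166]
 [144 149 156 152 147 149 160 166 166]
 [145 152 150 135 121 131 154 165 168]
 [148 155 145 115  93 109 141 161 168]
 [151 155 138 105  82 100 135 158 167]
 [156 159 143 112 101 119 145 161 166]
 [160 162 157 143 137 146 159 165 167]
 [160 165 166 161 161 163 167 168 167]
 [158 167 166 167 166 167 166 168 167]]
h1 scene0 [328.98 168.36] [330.47 165.13] [0.4663 0.0989]
[[141 141 138 103  66  57  57  47  39]
 [161 158 154 143 122 118 115 101  63]
 [167 169 167 160 154 157 146 140 123]
 [170 169 159 150 151 162 158 152 155]
 [171 166 139 114 125 145 163 161 167]
 [170 160 147 142 146 152 166 172 174]
 [170 163 167 172 168 170 161 172 172]
 [158 147 153 167 170 168 163 170 172]
 [150 120 127 148 155 159 170 170 168]]
h1 s2 [328.98 168.36] [330.35 165.25] [0.4663 0.0981]
h2 top0 [241.91 231.93] [241.96 231.81] [0.4798 0.0609]
[[167 168 167 168 166 165 167 16
[... 1891 characters left out ...]
 138 129
  127 127]
 [133 134 148 166 171 174 168 144 107  91 112 165 172 175 173 173 171 167
  166 153]
 [151 139 150 146 172 173 166 141 105  93 114 166 175 175 176 176 177 174
  170 145]
 [163 170 171 167 171 173 167 142 100  90 115 168 179 165 138 135 130 123
   86  59]
 [171 173 171 172 166 144 131 115  88  77  88 127 121  86  72  75  70  72
   71  59]
 [169 170 172 166 123  73  65  65  63  65  62  66  63  61  59  62  62  60
   63  59]
 [103  98  96  98  72  40  38  39  37  36  39  38  39  39  31  37  38  36
   36  35]
 [ 74  70  66  70  73  62  60  59  53  58  56  60  59  57  59  60  59  57
   58  59]
 [154 152 151 157 173 173 170 167 154 155 161 156 165 170 169 170 164 130
   75  75]]
```

```bash
python3 -m handwheel '[{"travel":[2.5,0.4,-0.7],"delta_rot":[0,0,0],"gripper":1},{"travel":[2.5,0.3,0],"delta_rot":[0,0,0],"gripper":1},{"travel":[2.4,0.3,0],"delta_rot":[0,0,0],"gripper":1},{"travel":[0,0,0],"delta_rot":[0,0,0],"gripper":1},{"travel":[0,0,0],"delta_rot":[0,0,0],"gripper":1},{"travel":[0,0,0],"delta_rot":[0,0,0],"gripper":1}]'
python3 - <<'E'
from h import *
go([.481,.0600,.1065],-.05)
E
```

```text
clock: 12.9
ee_pos: [0.4782, 0.0594, 0.1056]
eef_rot: [0.001, 1.0, -0.025, -0.006]
ft_force: [-5.3, 2.6, -0.6]
opening: 0.154
grip_force: 59.9
rot [ 0.11  0.72 -0.01] shift [ 2.8 -0.7 -0.9] F [-5.3  2.6 -0.6] t 12.9
```

```bash
python3 -m handwheel '[{"travel":[1.6,-0.4,-0.5],"delta_rot":[0,0.35,0],"gripper":1},{"travel":[1.6,-0.3,0],"delta_rot":[0,0.35,0],"gripper":1},{"travel":[0,0,0],"delta_rot":[0,0,0],"gripper":1},{"travel":[0,0,0],"delta_rot":[0,0,0],"gripper":1}]'
python3 - <<'E'
from h import *
go([.481,.0600,.1065],-.05)
E
```

```text
clock: 13.23
ee_pos: [0.4805, 0.0599, 0.1056]
eef_rot: [0.001, 1.0, -0.025, -0.001]
ft_force: [-6.3, 2.7, -1.8]
opening: 0.156
grip_force: 59.8
rot [ 0.12  0.14 -0.01] shift [ 0.5 -0.1 -0.9] F [-6.3  2.7 -1.8] t 13.23
```

Now press gently here.

```bash
python3 -m handwheel '[{"travel":[0.4,0,0.7],"delta_rot":[0,0,0],"gripper":1},{"travel":[0,0,0.7],"delta_rot":[0,0,0],"gripper":1},{"travel":[0,0,0.7],"delta_rot":[0,0,0],"gripper":1},{"travel":[0,0,0],"delta_rot":[0,0,0],"gripper":1}]'
python3 -m handwheel '[{"travel":[0,0,0.5],"delta_rot":[0,0,0],"gripper":1},{"travel":[0,0,0.5],"delta_rot":[0,0,0],"gripper":1},{"travel":[0,0,0],"delta_rot":[0,0,0],"gripper":1}]'
```

```text
clock: 13.57
ee_pos: [0.4822, 0.0602, 0.1043]
eef_rot: [0.001, 1.0, -0.025, 0.0]
ft_force: [-4.6, 4.1, 1.5]
opening: 0.156
grip_force: 60.2
clock: 13.82
ee_pos: [0.4825, 0.0606, 0.1035]
eef_rot: [0.0, 1.0, -0.025, 0.001]
ft_force: [-6.0, 5.4, 2.4]
opening: 0.156
grip_force: 60.3
```

```bash
python3 -m handwheel '[{"travel":[0,0,0.6],"delta_rot":[0,0,0],"gripper":1},{"travel":[0,0,0.6],"delta_rot":[0,0,0],"gripper":1},{"travel":[0,0,0],"delta_rot":[0,0,0],"gripper":1}]'
python3 -m handwheel '[{"travel":[0,0,0.5],"delta_rot":[0,0,0],"gripper":1},{"travel":[0,0,0.5],"delta_rot":[0,0,0],"gripper":1},{"travel":[0,0,0],"delta_rot":[0,0,0],"gripper":1}]'
```

```text
clock: 14.07
ee_pos: [0.4825, 0.0607, 0.1024]
eef_rot: [0.0, 1.0, -0.025, 0.001]
ft_force: [-3.9, 5.2, 3.0]
opening: 0.152
grip_force: 60.3
clock: 14.32
ee_pos: [0.4826, 0.0607, 0.1015]
eef_rot: [0.0, 1.0, -0.025, 0.001]
ft_force: [-5.0, 6.1, 3.0]
opening: 0.156
grip_force: 60.4
```

```bash
python3 -m handwheel '[{"travel":[0,0,1],"delta_rot":[0,0,0],"gripper":1},{"travel":[0,0,1],"delta_rot":[0,0,0],"gripper":1},{"travel":[0,0,1],"delta_rot":[0,0,0],"gripper":1},{"travel":[0,0,0],"delta_rot":[0,0,0],"gripper":1}]'
python3 -m handwheel '[{"travel":[0,0,1],"delta_rot":[0,0,0],"gripper":1},{"travel":[0,0,1],"delta_rot":[0,0,0],"gripper":1},{"travel":[0,0,1],"delta_rot":[0,0,0],"gripper":1},{"travel":[0,0,0],"delta_rot":[0,0,0],"gripper":1}]'
```

```text
clock: 14.65
ee_pos: [0.4825, 0.0608, 0.0984]
eef_rot: [0.0, 1.0, -0.025, 0.001]
ft_force: [-5.2, 6.5, 1.9]
opening: 0.153
grip_force: 60.4
clock: 14.98
ee_pos: [0.4825, 0.0608, 0.0954]
eef_rot: [0.0, 1.0, -0.025, 0.001]
ft_force: [-5.5, 5.8, 2.6]
opening: 0.157
grip_force: 60.4
```

```bash
python3 -m handwheel '[{"travel":[0,0,1.2],"delta_rot":[0,0,0],"gripper":1},{"travel":[0,0,1.2],"delta_rot":[0,0,0],"gripper":1},{"travel":[0,0,1.2],"delta_rot":[0,0,0],"gripper":1},{"travel":[0,0,1.2],"delta_rot":[0,0,0],"gripper":1},{"travel":[0,0,1.2],"delta_rot":[0,0,0],"gripper":1},{"travel":[0,0,1],"delta_rot":[0,0,0],"gripper":1},{"travel":[0,0,0],"delta_rot":[0,0,0],"gripper":1}]'
python3 -m handwheel '[{"travel":[0,0,0.8],"delta_rot":[0,0,0],"gripper":1},{"travel":[0,0,0.8],"delta_rot":[0,0,0],"gripper":1},{"travel":[0,0,0.8],"delta_rot":[0,0,0],"gripper":1},{"travel":[0,0,0],"delta_rot":[0,0,0],"gripper":1}]'
```

```text
clock: 15.57
ee_pos: [0.4824, 0.0607, 0.0883]
eef_rot: [0.0, 1.0, -0.025, 0.0]
ft_force: [-5.4, 6.4, 2.9]
opening: 0.151
grip_force: 60.4
clock: 15.9
ee_pos: [0.4824, 0.0608, 0.086]
eef_rot: [0.0, 1.0, -0.025, 0.0]
ft_force: [-5.0, 6.8, 2.9]
opening: 0.154
grip_force: 60.5
```

```bash
python3 -m handwheel '[{"travel":[0,0,0.5],"delta_rot":[0,0,0],"gripper":1},{"travel":[0,0,0.5],"delta_rot":[0,0,0],"gripper":1},{"travel":[0,0,0],"delta_rot":[0,0,0],"gripper":1}]'
python3 -m handwheel '[{"travel":[0,0,0.5],"delta_rot":[0,0,0],"gripper":1},{"travel":[0,0,0.5],"delta_rot":[0,0,0],"gripper":1},{"travel":[0,0,0],"delta_rot":[0,0,0],"gripper":1}]'
```

```text
clock: 16.15
ee_pos: [0.4824, 0.0607, 0.0851]
eef_rot: [0.0, 1.0, -0.025, 0.0]
ft_force: [-5.8, 6.9, 3.4]
opening: 0.153
grip_force: 60.5
clock: 16.4
ee_pos: [0.4824, 0.0608, 0.0846]
eef_rot: [0.0, 1.0, -0.025, 0.0]
ft_force: [-6.9, 6.1, 8.3]
opening: 0.154
grip_force: 61.3
```

```bash
python3 -m handwheel '[{"travel":[-1,0,0.2],"delta_rot":[0,0,0],"gripper":1},{"travel":[-0.5,0,0],"delta_rot":[0,0,0],"gripper":1},{"travel":[0,0,0],"delta_rot":[0,0,0],"gripper":1},{"travel":[0,0,0],"delta_rot":[0,0,0],"gripper":1}]'
python3 - <<'E'
from h import *
a,_=save("top","t4"); s,_=save("scene","s4")
x=cv2.resize(a[195:265,205:275],(400,400),interpolation=cv2.INTER_CUBIC)
y=cv2.resize(s[130:200,295:365],(400,400),interpolation=cv2.INTER_CUBIC)
cv2.imwrite("pics/v4.png",np.hstack([x,y])[:,:,::-1])
E
```

```text
clock: 16.73
ee_pos: [0.4822, 0.0608, 0.0846]
eef_rot: [0.0, 1.0, -0.025, 0.002]
ft_force: [-4.2, 6.1, 6.5]
opening: 0.155
grip_force: 60.9
```

View pics/v4.png

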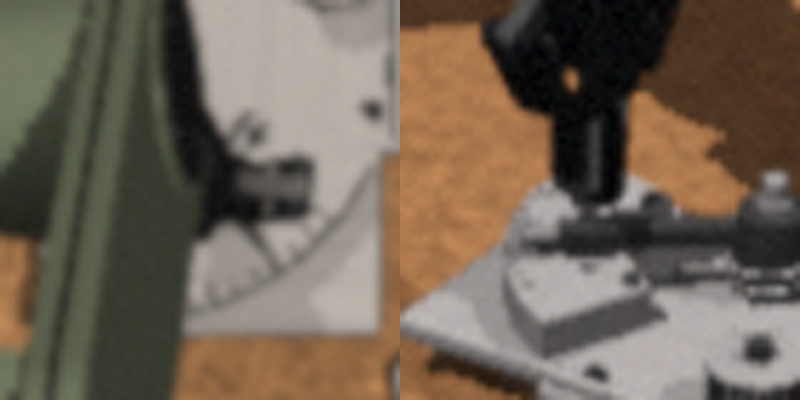

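The pin stands home behind the bar in the scene crop. One hole (590,265), the third, is still free in front, so the pin is in the middle one. The long mark (260,245) in the top crop leads to the pointer. Releasing.

```bash
python3 -m handwheel '[{"travel":[0,0,0],"delta_rot":[0,0,0],"gripper":0.5},{"travel":[0,0,0],"delta_rot":[0,0,0],"gripper":0.3},{"travel":[0,0,0],"delta_rot":[0,0,0],"gripper":0.1},{"travel":[0,0,0],"delta_rot":[0,0,0],"gripper":0.1},{"travel":[0,0,0],"delta_rot":[0,0,0],"gripper":0.1}]'
python3 -m handwheel '[{"travel":[0,0,-5],"delta_rot":[0,0,0],"gripper":0.1},{"travel":[0,0,-10],"delta_rot":[0,0,0],"gripper":0.1},{"travel":[0,0,-20],"delta_rot":[0,0,0],"gripper":0.1},{"travel":[0,0,-30],"delta_rot":[0,0,0],"gripper":0.1},{"travel":[0,0,-30],"delta_rot":[0,0,0],"gripper":0.1},{"travel":[0,-30,-10],"delta_rot":[0,0,0],"gripper":0.1},{"travel":[0,-40,0],"delta_rot":[0,0,0],"gripper":0.1},{"travel":[0,-40,0],"delta_rot":[0,0,0],"gripper":0.1}]'
python3 -m handwheel '[{"travel":[0,-40,0],"delta_rot":[0,0,0],"gripper":0.1},{"travel":[0,-20,0],"delta_rot":[0,0,0],"gripper":0.1},{"travel":[0,0,0],"delta_rot":[0,0,0],"gripper":0.1}]'
python3 - <<'E'
from h import *
a,_=save("top","t5"); s,_=save("scene","s5")
x=cv2.resize(a[185:265,200:280],(400,400),interpolation=cv2.INTER_CUBIC)
y=cv2.resize(s[130:200,295:365],(400,400),interpolation=cv2.INTER_CUBIC)
cv2.imwrite("pics/v5.png",np.hstack([x,y])[:,:,::-1])
E
```

```text
clock: 17.25
ee_pos: [0.4858, 0.0601, 0.0852]
eef_rot: [0.0, 1.0, -0.025, 0.006]
ft_force: [-0.8, -1.1, -0.3]
opening: 0.453
grip_force: 0.0
clock: 17.92
ee_pos: [0.4908, 0.1711, 0.1924]
eef_rot: [-0.0, 1.0, -0.026, 0.008]
ft_force: [-0.5, -0.0, -0.3]
opening: 0.449
grip_force: 0.0
clock: 18.17
ee_pos: [0.4934, 0.2342, 0.1906]
eef_rot: [-0.001, 1.0, -0.023, 0.007]
ft_force: [0.0, -0.5, 0.1]
opening: 0.452
grip_force: 0.0
```

View pics/v5.png

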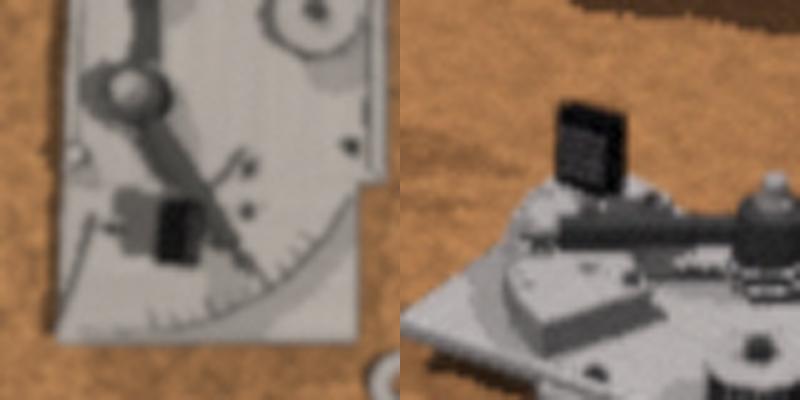

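The arm stays parked with its pointer on the long mark (255,275). The grip is upright at (180,232), which is where a pin in the middle hole projects. The gripper is clear.

```bash
python3 -c "
from rig import r
print(r.close_job())"
```

```text
the job is handed in; nothing more can be done
None
```

I handed the job in at about 18 s on the clock: the locking pin stands upright and home in the middle hole, and the tensioner stayed parked on the long mark after I let go; the highest pressing force I read was about 11 N, and only the pin and tensioner were moved.

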